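# Test burst of a stirrer with a locked paddle switch

## Task

Give the hand stirrer on the swivel stand a dry test burst: flip the orange lock lever on its paddle forward, towards the stirrer's head, and while it is held down squeeze the black paddle fully against the body for two seconds, then let go so that paddle and lock both spring back. Squeeze firmly but do not crush it, and leave the glass dish under the shaft, the bottle, the flask and the jar where they stand.

Things in the scene. Friction and masses are not known exactly. Their poses are not given: they have to be found in the camera images.
- stand: Fixed bench stand: grey base plate 180 x 150 x 14 mm (70 mm behind to 110 mm ahead of the origin), 28 mm post. Origin on the table on the post's axis, z up. On the post a light grey hand stirrer lies level, on a stiff vertical swivel: a one-sided push of over 3 to 4 N at the paddle swings it, so squeeze its two sides together. The fingers may press it with at most 45 N each or it cracks.
- swivel (a point): Point on the swivel axis at the stirrer's centre line, 168 mm above the table; axes as the stand's. The stirrer's heading is NOT given: it points along the stand's +x within 0.35 rad either way; find it by touch or sight. Stirrer's frame, used below: origin here, x forward along its centre line to the head, y to its left, z up. Paddle and lever are centred on z = 0.
- body_zone (a point): Fixed to the stand: where the middle of the stirrer's body (stirrer x = 60, y = 0) would be at heading 0. Body 44 mm wide (flat bare flank at y = -22 mm), 44 mm high, x = -50 to 165 mm; collar 48 mm wide at x = 132 to 162; rear cap x = -85 to -35, 58 mm wide, 52 high; gear head 56 mm across, 52 high at x = 200, its shaft hanging into the dish to 28 mm above the table.
- switch_zone (a point): Fixed to the stand: where the lock lever's pin (stirrer x = 94, y = 42 mm) would be at heading 0. The paddle lies on the left (+y) flank, the lever on the paddle's outer face. That face, released, is at y = 38 mm at x = 80 and y = 41 mm at x = 110; squeezed home at y = 32 mm all along.
- paddle (a joint): Black paddle switch, 125 x 8 x 32 mm high, hinged on a vertical pin at stirrer x = 20, y = 28 mm (its rear end, mid-thickness), running forward. 0 rad = released, slanting off the body; 0.10 rad = squeezed fully home, parallel to it. About 7 N starts it, about 14 N holds it home 85 mm from the hinge. Stops at some 0.02 rad unless the lock is flipped. Springs back when let go.
- lock (a joint): Orange lock lever, blade 27 long, 5 thick, 16 mm high, on a vertical pin. 0 rad = locked, standing straight out from the paddle (tip at stirrer y = 69 mm). Grows as it swings forward to the head, to 1.40 rad = folded along the paddle, adding 7 to 9 mm to it. Weak spring (1 to 2 N at the tip) returns it unless held. Paddle can close from about 1.1 rad; pressing the folded lever presses the paddle.
- dish_mid (a point): Loose rectangular glass dish, open on top, 110 mm (along the stand's x) by 200 mm, 65 mm high, walls 4 mm, under the stirrer's head; the shaft hangs inside it. The point is at its centre, half-way up; z up.
- reagent_mid (a point): Loose brown glass bottle, 72 mm across, 170 mm high; its centre, half-way up.
- flask_mid (a point): Loose conical flask with stopper, 84 mm across the base, 142 mm high; on its axis 60 mm above the table.
- jar_mid (a point): Loose white jar with black cap, 68 mm across, 85 mm high; its centre, half-way up.

How it is judged (in metres and radians):
On the way, in this order (a step that is already met when the one before it is completed fails the run):
1. the lock lever is flipped forward (past 1.1 rad) (value of joint lock above 1.1 rad), for 0.05 s.
2. the paddle is squeezed home (past 0.085 rad) and kept there for 1.5 s (value of joint paddle above 0.085 rad), for 1.5 s.
At the end, for the whole second after the job is handed in: Paddle sprung back (below 0.015 rad), lock lever sprung back (below 0.15 rad), the dish within 10 mm and bottle, flask and jar within 15 mm of where they stood (value of joint paddle below 0.015 rad and value of joint lock below 0.15 rad and not (distance of dish_mid from where it was at the start of the episode above 0.01 m) and not (distance of reagent_mid from where it was at the start of the episode above 0.015 m) and not (distance of flask_mid from where it was at the start of the episode above 0.015 m) and not (distance of jar_mid from where it was at the start of the episode above 0.015 m)); the robot touches nothing.
It fails at once if the dish is shifted by more than 10 mm (distance of dish_mid from where it was at the start of the episode above 0.01 m).
It fails at once if the bottle, the flask or the jar is shifted by more than 15 mm (distance of any of reagent_mid, flask_mid, jar_mid from where it was at the start of the episode above 0.015 m).
It fails at once if the fingers press on the stirrer or its switch with more than 90 N in all (45 N a finger) (contact force between the fingers and stand above 90 N).
It also fails if it takes over 51 s, if anything falls off the work surface, if the arm or the gripper's body presses on something with over 40 N, if the wrist force passes 120 N, or if a joint passes its speed limit or range.

## Robot

A 6-joint arm with a two-finger parallel gripper is mounted at the origin on the work surface. World frame = base frame: x ahead of the robot, y to its left, z up, the work surface at z = 0. Lengths are in m, angles in degrees, forces in N, time in s.
With the tool pointing down it reaches from about 0.375 to 0.9 m from the base axis. Payload 3.1 kg.
Tool frame: the origin (TCP) lies on the centre line of the jaws, within the pads' length; the fingertips stand 22 mm ahead of it and the grasp point (between the pads) lies 3 mm ahead of it; y points along the fingers, z is the direction in which the jaws open and shut, and the axes are right-handed (so a half turn about y gives the same grasp; the last joint's range is limited). The gripper opens to 87 mm and grips with 3 to 60 N. Pads are 19 mm wide; open, the fingers measure 117 mm over their backs; the gripper's body (75 mm by 190 mm) begins 51 mm behind the grasp point.
Start: joints at [-85.514, 30.224, 82.088, -0, 67.689, -10.227], TCP at [0.159, -0.604, 0.245] pointing down, gripper open.
Joint ranges: [-176.69, 176.69], [-43.24, 126.21], [12.49, 139.97], [-82, 262], [0, 151.66], [-163.58, 163.58]. Speed limits (degrees/s): [159.86, 159.86, 180, 180, 180, 180].

## Interface

Orientations are given as a 3x3 rotation matrix whose columns are the frame's x, y, z axes.
In Python, from rig import bot gives the robot as it stands.
- The arm moves only by the tool jog_arm, never from a script. Its argument "motion" is one flat list of numbers, 6 for each row, row after row: the shift along the tool's x, y, z in mm, then the turn, a rotation vector about the tool's x, y, z in degrees. A call has 1 to 20 rows; each row is the pose to reach, as a shift and turn from the pose commanded when the call began, along the tool's axes at that moment; what a row does not reach only later rows make up. A row lasts 1/8 s, in which the tool goes at most 62.5 mm and 10.7 degrees, less where a joint would pass 70% of its speed; a pose out of reach is approached as far as the arm can. A call with a gripper value outside its range is refused whole. "gripper" is the opening, from 0 (shut) to 1 (fully open), set as the call begins (left out, the last holds). The fingers move at their own pace and stop on an object; the grip force is fixed at half the most. Time passes only in rows, so rows that repeat a pose let the fingers close. It gives the time, the measured TCP pose, the force and the opening at its end, in the units of the state.
- bot.read_state(): the state, without advancing time (a new reading comes with each control period).
- bot.capture(name): name is "scene" or "top" or "wrist"; returns (picture, depth): 400x640x3 uint8, red, green, blue; 400x640 float32, m along the optical axis (not along the pixel's ray), 0 where there is no reading.
- bot.get_calibration(name): a dict with "mtx" (3x3 intrinsics, pixels), "pose" (4x4, takes a point from camera to world coordinates); the wrist camera has in their place "hand_eye" (4x4, takes a point from camera to tool coordinates, whose origin is the TCP and whose axes are the tool frame's). Camera axes: x right, y up, looking along -z (the intrinsics and any distortion apply to the point x, -y, -z); pixel columns grow to the right and rows downward; lengths in m; the calibration is good to about 2 mm. A picture is of the moment at which its call begins: read the wrist's pose just before it. get_calibration takes no time and is no camera call.
- bot.hand_in(): hands the job in, once; it reports no verdict.
The state is a dict: "time_s": time; "joint_positions": joint angles; "qvel": joint speeds; "tau": joint torques, N m; "position": TCP position; "tcp_rot": TCP orientation; "force": force on the tool from outside, world axes, zero at the start; "moment": the same for the moment, N m; "opening": opening from 0.0 (shut) to 1.0 (fully open).
Only numpy, scipy, OpenCV 4.12 (cv2) and the standard library are available. Lean on these libraries where they do the work, as an engineer would, in place of code of your own. Each camera call takes 0.05 s, during which the arm holds its last target.

## Working session

There is one attempt and no reset: what is moved stays moved. The work goes in short steps, Python scripts to look and compute and a tool call to move; the robot and the scene stay as the last step left them, time stands still between calls to the robot, and variables do not carry over. Pictures are saved under pics/ and viewed, and the job is handed in when it is done.

Besides the shell and the picture viewer there is one more tool, called after "Call:" as name(argument=value, ...) on one line, values as JSON. jog_arm: Moves the arm, as the interface text tells. Its arguments: {"type":"object","properties":{"motion":{"type":"array","items":{"type":"number"}},"gripper":{"type":"number"}},"required":["motion"]}

```bash
ls; mkdir -p pics
python3 - <<'E'
from rig import bot
import cv2,numpy as np
np.set_printoptions(precision=4,suppress=True)
s=bot.read_state()
for k in s: print(k,np.array(s[k]))
for n in ["scene","top","wrist"]:
    c=bot.get_calibration(n); print(n,c)
    p,d=bot.capture(n); cv2.imwrite(f"pics/{n}0.png",p[:,:,::-1]); np.savez(f"{n}0.npz",p=p,d=d)
E
```

```text
pics
time_s 0.0
joint_positions [-85.513   30.2773  82.1565  -0.0006  67.6884 -10.2271]
qvel [-0.0255 -0.0249  0.1118  0.0847  0.0217  0.119 ]
tau [  0.0003 -44.0033 -17.6594   0.0633   0.0583  -0.0002]
position [ 0.1587 -0.6038  0.2436]
tcp_rot [[-0.9672 -0.0002  0.254 ]
 [-0.254   0.0021 -0.9672]
 [-0.0004 -1.     -0.0021]]
force [ 0.2541  0.6534 -0.2899]
moment [-0.0078  0.0291 -0.0406]
opening 1.0015910386643503
scene {'mtx': array([[396.2628,   0.    , 315.901 ],
       [  0.    , 396.2628, 196.3955],
       [  0.    ,   0.    ,   1.    ]]), 'pose': array([[ 0.0557, -0.6706,  0.7398,  1.1159],
       [ 0.9982,  0.0547, -0.0256,  0.0886],
       [-0.0233,  0.7398,  0.6724,  0.5523],
       [ 0.    ,  0.    ,  0.    ,  1.    ]])}
top {'mtx': array([[458.5529,   0.    , 328.2944],
       [  0.    , 458.5529, 193.3451],
       [  0.    ,   0.    ,   1.    ]]), 'pose': array([[-0.0034,  0.9986, -0.0537,  0.5559],
       [-0.9999, -0.0039, -0.0096,  0.0902],
       [-0.0098,  0.0537,  0.9985,  1.0345],
       [ 0.    ,  0.    ,  0.    ,  1.    ]])}
wrist {'mtx': array([[317.1176,   0.    , 318.9572],
       [  0.    , 317.1176, 196.0134],
       [  0.    ,   0.    ,   1.    ]]), 'hand_eye': array([[ 0.0002, -0.9569, -0.2904, -0.0802],
       [-0.0006,  0.2904, -0.9569, -0.1407],
       [ 1.    ,  0.0004, -0.0005, -0.0006],
       [ 0.    ,  0.    ,  0.    ,  1.    ]])}
```

View pics/scene0.png

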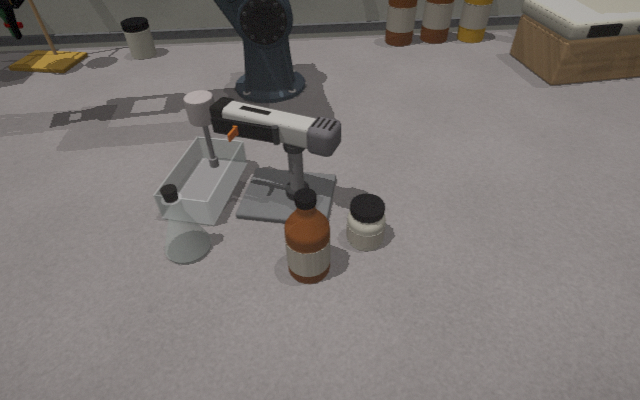

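View pics/top0.png

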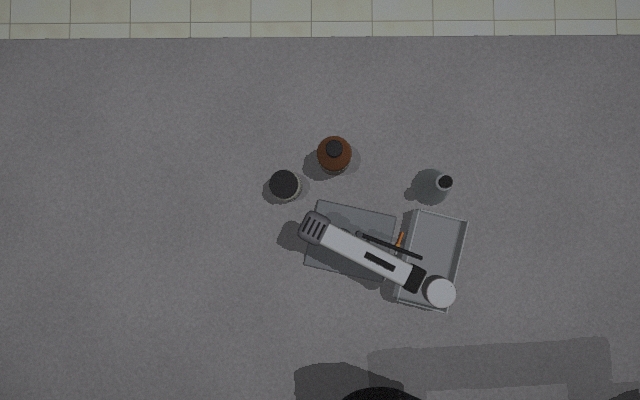

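The scene view shows the stirrer at (270,125), with its orange lever at (233,132). The top view shows the stirrer running from its cap at (313,228) to its head at (441,292). The paddle and the orange lever (400,240) are on the far (+x) side. Next I'll measure them.

```bash
cat > h.py <<'E'
import numpy as np,cv2
from rig import bot
np.set_printoptions(precision=4,suppress=True)
def cloud(n,d,pose=None):
    c=bot.get_calibration(n); K=c["mtx"]; P=c["pose"] if pose is None else pose
    v,u=np.mgrid[0:400,0:640]
    X=(u-K[0,2])/K[0,0]*d; Y=-(v-K[1,2])/K[1,1]*d
    C=np.stack([X,Y,-d],-1)
    return C@P[:3,:3].T+P[:3,3]
def ray(n,u,v,z,pose=None):
    c=bot.get_calibration(n); K=c["mtx"]; P=c["pose"] if pose is None else pose
    r=P[:3,:3]@np.array([(u-K[0,2])/K[0,0],-(v-K[1,2])/K[1,1],-1]); o=P[:3,3]
    return o+r*(z-o[2])/r[2]
def wpose(s):
    T=np.eye(4);T[:3,:3]=s["tcp_rot"];T[:3,3]=s["position"]
    return T@bot.get_calibration("wrist")["hand_eye"]
E
python3 - <<'E'
from h import *
f=np.load("top0.npz");p=f["p"];d=f["d"];W=cloud("top",d)
print("table z",np.median(W[100:120,100:200,2]))
hsv=cv2.cvtColor(p,cv2.COLOR_RGB2HSV)
roi=np.zeros((400,640),bool);roi[190:320,280:480]=1
# body white region with z
m=roi&(W[...,2]>0.175)&(W[...,2]<0.21)
print("z hist",np.histogram(W[roi][:,2],bins=20))
q=W[m]
# silhouettes
wb=roi&(hsv[...,1]<40)&(hsv[...,2]>150)&(W[...,2]>0.17)
print(wb.sum(),np.percentile(W[wb][:,2],[5,50,95]))
n,l,st,ce=cv2.connectedComponentsWithStats(wb.astype(np.uint8))
for i in range(1,n):
    if st[i,4]>50: print(st[i],ce[i],W[l==i].mean(0))
big=1+np.argmax(st[1:,4])
q=W[l==big];
r=cv2.minAreaRect(q[:,:2].astype(np.float32)*1000);print("body rect",r)
o=roi&(hsv[...,0]<18)&(hsv[...,1]>140)
print("orange",o.sum(),W[o].mean(0)); vv,uu=np.nonzero(o);print(np.c_[uu,vv,W[o]])
# base
b=roi&(W[...,2]>0.008)&(W[...,2]<0.02)
print(b.sum()); 
cv2.imwrite("pics/b.png",cv2.resize(p[180:330,260:490,::-1],None,fx=3.4,fy=3.4,interpolation=cv2.INTER_CUBIC))
E
```

```text
table z 0.000887273977496772
z hist (array([20097,  1098,     9,  4695,     0,     0,     0,     0,     0,
           0,     0,     0,     0,     0,     0,     0,     0,     0,
           0,   101]), array([-0.0061,  0.0459,  0.098 ,  0.15  ,  0.202 ,  0.2541,  0.3061,
        0.3581,  0.4102,  0.4622,  0.5142,  0.5662,  0.6183,  0.6703,
        0.7223,  0.7744,  0.8264,  0.8784,  0.9304,  0.9825,  1.0345]))
1956 [0.1883 0.1912 0.1959]
[ 321  225   90   59 1454] [363.7256 252.7799] [0.4924 0.0341 0.1923]
[428 279  27  28 497] [440.9899 291.1046] [ 0.4242 -0.1035  0.2013]
body rect ((495.6430358886719, 26.460304260253906), (169.25515747070312, 48.130069732666016), 62.517879486083984)
orange 50 [ 0.5153 -0.0333  0.1752]
[[401.     232.       0.5293  -0.0373   0.1732]
 [402.     232.       0.5294  -0.0388   0.1755]
 [401.     233.       0.5275  -0.037    0.1749]
 [402.     233.       0.5276  -0.0385   0.1774]
 [403.     233.       0.5276  -0.0405   0.1764]
 [400.     234.       0.5255  -0.0356   0.1712]
 [401.     234.       0.5257  -0.0367   0.1767]
 [402.     234.       0.5257  -0.038
[... 1333 characters left out ...]
091  -0.0309   0.1769]
 [399.     243.       0.5089  -0.0331   0.1743]
 [395.     244.       0.5065  -0.027    0.1646]
 [396.     244.       0.5072  -0.0272   0.1766]
 [397.     244.       0.5073  -0.0289   0.1776]
 [398.     244.       0.5073  -0.0308   0.1778]
 [399.     244.       0.5072  -0.0327   0.1772]
 [395.     245.       0.5049  -0.0264   0.1686]
 [396.     245.       0.5055  -0.0268   0.1795]
 [397.     245.       0.5053  -0.0292   0.1755]
 [398.     245.       0.5054  -0.0307   0.178 ]
 [399.     245.       0.5056  -0.0321   0.1812]
 [397.     246.       0.5036  -0.0289   0.1778]
 [398.     246.       0.5034  -0.0311   0.1753]
 [399.     246.       0.5035  -0.0328   0.1763]]
3529
```

View pics/b.png

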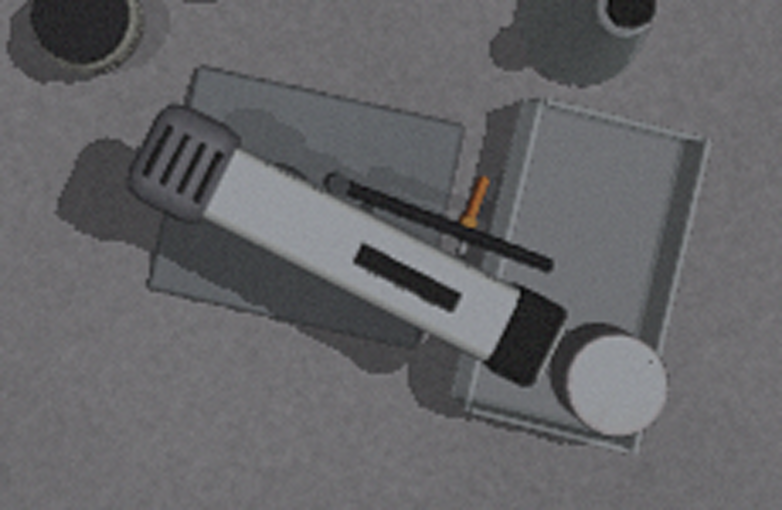

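View pics/wrist0.png

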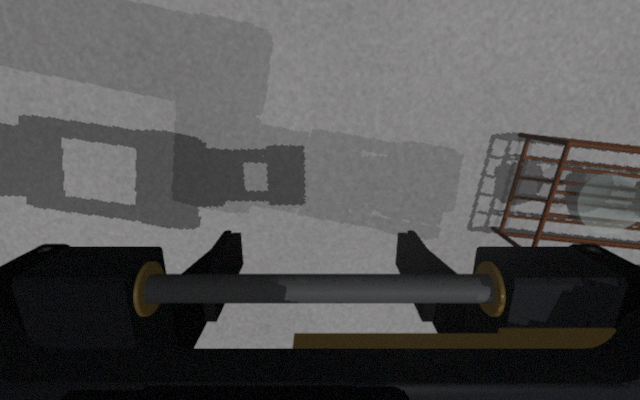

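Run:
```python
from h import *
f=np.load("top0.npz");p=f["p"];d=f["d"];W=cloud("top",d)
hsv=cv2.cvtColor(p,cv2.COLOR_RGB2HSV)
m=np.zeros((400,640),bool);m[225:285,322:412]=1
m&=(hsv[...,1]<40)&(hsv[...,2]>140)&(W[...,2]>0.18)&(W[...,2]<.2)
m=cv2.morphologyEx(m.astype(np.uint8),cv2.MORPH_CLOSE,np.ones((9,9)))
c=max(cv2.findContours(m,0,1)[0],key=cv2.contourArea)
r=cv2.minAreaRect(c);print(r)
pts=np.array([ray("top",u,v,0.19) for u,v in cv2.boxPoints(r)]);print(pts)
rr=cv2.minAreaRect((pts[:,:2]*1000).astype(np.float32));print(rr)
head=np.array([0.4242,-0.1035]); c0=np.array(rr[0])/1000
a=np.radians(rr[2]); 
ax=np.array([np.cos(a),np.sin(a)])
if rr[1][0]<rr[1][1]: ax=np.array([-ax[1],ax[0]])
if ax@(head-c0)<0: ax=-ax
n=np.array([-ax[1],ax[0]])
print("axis",ax,np.degrees(np.arctan2(ax[1],ax[0])),"head along/off",(head-c0)@ax,(head-c0)@n)
sw=head-0.2*ax; print("swivel est",sw, "c0 rel", (c0-sw)@ax,(c0-sw)@n)
# lever
hs=(hsv[...,0]<18)&(hsv[...,1]>140); hs[:,:380]=0;hs[:,420:]=0;hs[:200]=0;hs[260:]=0
vv,uu=np.nonzero(hs); L=np.array([ray("top",u,v,.176)[:2] for u,v in zip(uu,vv)])
R=np.c_[(L-sw)@ax,(L-sw)@n]; print("lever stirrer frame",R.mean(0),R.min(0),R.max(0))
for nm,(u,v),z in [("bottle",(334,148),.17),("flask",(445,182),.142),("jar",(284,184),.085)]:
    print(nm,ray("top",u,v,z))
```

```text
((366.2294006347656, 254.048828125), (93.580322265625, 19.97307014465332), 26.952178955078125)
[[ 0.5125  0.1138  0.19  ]
 [ 0.545   0.0971  0.19  ]
 [ 0.4673 -0.0549  0.19  ]
 [ 0.4351 -0.038   0.19  ]]
((489.88134765625, 29.43248748779297), (170.81597900390625, 36.57861328125), 62.90919876098633)
axis [-0.4554 -0.8903] -117.09080123901367 head along/off 0.14825933898398688 0.002062538160779775
swivel est [0.5153 0.0746] c0 rel 0.051740661016013115 -0.0020625381607797693
lever stirrer frame [0.0959 0.0491] [0.0927 0.0367] [0.101  0.0642]
bottle [0.6886 0.0873 0.17  ]
flask [ 0.6252 -0.1286  0.142 ]
jar [0.6268 0.1913 0.085 ]
```

```bash
cat >> h.py <<'E'
from scipy.spatial.transform import Rotation as Ro
def delta(sw,ax,sx,sy,z):
    "shift mm in tool axes and rotvec deg to bring TCP to stirrer point, aligned"
    s=bot.read_state();R=np.array(s["tcp_rot"]);P=np.array(s["position"])
    ax=np.array(ax)/np.hypot(*ax);n=np.array([-ax[1],ax[0]])
    g=np.r_[np.array(sw)+ax*sx+n*sy,z]
    Rg=np.array([[ax[0],0,n[0]],[ax[1],0,n[1]],[0,-1,0]])
    return R.T@(g-P)*1000, np.degrees(Ro.from_matrix(R.T@Rg).as_rotvec()), g
E
python3 - <<'E'
from h import *
print(*delta([.5153,.0746],[-.4554,-.8903],.072,.005,.30),sep="\n")
E
```

```text
[-472.9815  -55.2178 -508.8314]
[  0.0835 -48.1972  -0.0574]
[0.487  0.0082 0.3   ]
```

Call:
jog_arm(motion=[-10, -50, -10, 0, -2, 0, -50, -55, -50, 0, -6, 0, -90, -55, -95, 0, -10, 0, -130, -55, -140, 0, -14, 0, -170, -55, -183, 0, -18, 0, -210, -55, -226, 0, -22, 0, -250, -55, -269, 0, -26, 0, -290, -55, -312, 0, -30, 0, -330, -55, -355, 0, -34, 0, -370, -55, -398, 0, -38, 0, -410, -55, -441, 0, -42, 0, -445, -55, -480, 0, -46, 0, -473, -55, -509, 0, -48.2, 0, -473, -55, -509, 0, -48.2, 0, -473, -55, -509, 0, -48.2, 0], gripper=1.0)

```text
time_s: 2.02
position: [0.4864, 0.0078, 0.2992]
tcp_rot: [[-0.455, -0.001, 0.89], [-0.89, -0.0, -0.455], [0.001, -1.0, -0.001]]
force: [-0.4, 0.1, 0.2]
opening: 1.001
```

Run:
```python
from h import *
s=bot.read_state();print(s["time_s"],s["position"],s["joint_positions"],s["force"])
p,d=bot.capture("wrist");np.savez("wrist1.npz",p=p,d=d,T=wpose(s));cv2.imwrite("pics/wrist1.png",p[:,:,::-1])
```

```text
2.025 [0.4864 0.0078 0.2992] [-12.2538  15.5747  97.3932  -0.0383  67.0931  14.8312] [-0.4413  0.0509  0.1574]
```

View pics/wrist1.png

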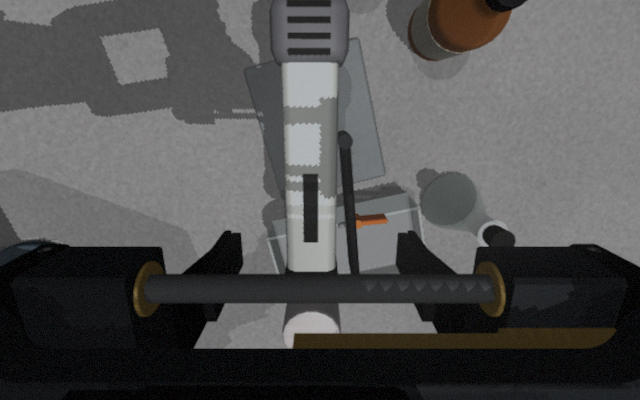

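The wrist view shows the body running vertically between u≈284 and u≈337. The lever is at (355–387, 219), and the jaws straddle the body. I'll refine the centre line in tool coordinates.

Run:
```python
from h import *
f=np.load("wrist1.npz");p=f["p"];d=f["d"];T=f["T"]
s=bot.read_state();R=np.array(s["tcp_rot"]);P=np.array(s["position"])
tool=lambda q:(np.asarray(q)-P)@R
hsv=cv2.cvtColor(p,cv2.COLOR_RGB2HSV)
for v in [70,100,130,160,180,200,230,260]:
    z=cloud("wrist",d,T)[v,:,2]
    idx=np.nonzero((z>0.18)&(z<0.2)&(np.arange(640)>260)&(np.arange(640)<350))[0]
    # main contiguous run
    l,r=idx.min(),idx.max()
    a=tool(ray("wrist",l-.5,v,.19,T));b=tool(ray("wrist",r+.5,v,.19,T))
    print(v,l,r,np.median(z[idx]),"x",a[0]*1e3,"z edges",a[2]*1e3,b[2]*1e3,"c",(a+b)[2]*500)
o=(hsv[...,0]<18)&(hsv[...,1]>140);o[:,:345]=0;o[:,400:]=0;o[:205]=0;o[235:]=0
vv,uu=np.nonzero(o);print(uu.min(),uu.max(),vv.min(),vv.max())
W=cloud("wrist",d,T)
t=np.array([tool(ray("wrist",u,v,.176,T)) for u,v in zip(uu,vv)])*1e3
print("lever tool x,z",t.mean(0),t.min(0),t.max(0)); print(tool(W[o]).mean(0),np.median(W[o][:,2]))
t2=t[t[:,2]>t[:,2].max()-6];print("tip end x",t2[:,0].mean(), "root", t[t[:,2]<t[:,2].min()+6][:,0].mean())
for v in [140,160,180,200,230,250]:
    row=hsv[v,330:375,2];print(v,330+np.nonzero(row<45)[0][[0,-1]], [tool(ray("wrist",330+k,v,.184,T))[[0,2]]*1e3 for k in np.nonzero(row<45)[0][[0,-1]]])
```

```text
70 280 338 0.19027612024871757 x -101.78237065339904 z edges -29.368720183254062 13.976450927064107 c -7.696134628094978
100 281 337 0.19011828452516616 x -80.68791546298394 z edges -29.36184110472568 13.620472898592917 c -7.870684103066381
130 282 337 0.19020815689572873 x -58.44847044162948 z edges -29.354588635422754 14.01969961494085 c -7.667444510240951
160 283 349 0.1901766643309054 x -34.968211284879125 z edges -29.346931526237015 23.994761460019006 c -2.676085033109005
180 284 349 0.19026755982666502 x -18.57335837425666 z edges -29.071168345034135 24.470113535612633 c -2.3005274047107513
200 285 349 0.19062295589601488 x -1.5451342922596596 z edges -28.78475179291951 24.963829479717816 c -1.9104611566008474
230 286 349 0.19060210689783355 x 25.26785290221617 z edges -28.759558215638858 25.74123294424769 c -1.5091626356955827
260 287 349 0.19025416512322507 x 53.73019958485617 z edges -28.732814894369245 26.5664566466883 c -1.0831791238404709
356 386 214 227
lever tool x,z [ 21.5479 123.2963  45.0059] [ 15.8377 123.2833  32.5234] [ 28.2603 123.3105  59.5538]
[0.0224 0.1256 0.0454] 0.1757056037205823
tip end x 20.43334295526946 root 23.00416917777447Traceback (most recent call last):
  File "<stdin>", line 20, in <module>
IndexError: index 0 is out of bounds for axis 0 with size 0
```

Call:
jog_arm(motion=[0, 40, -1, 0, 0, 0, 0, 80, -1, 0, 0, 0, 0, 110, -1, 0, 0, 0, 0, 125, -1, 0, 0, 0, 0, 131, -1, 0, 0, 0, 0, 131, -1, 0, 0, 0])

```text
time_s: 2.82
position: [0.486, 0.0076, 0.1687]
tcp_rot: [[-0.457, -0.0, 0.89], [-0.89, -0.0, -0.457], [0.0, -1.0, -0.0]]
force: [1.0, -0.3, 1.0]
opening: 1.0
```

Run:
```python
from h import *
s=bot.read_state();print(s["time_s"],s["position"],s["force"])
p,d=bot.capture("wrist");np.savez("wrist2.npz",p=p,d=d,T=wpose(s));cv2.imwrite("pics/wrist2.png",p[:,:,::-1])
```

```text
2.825 [0.486  0.0076 0.1687] [ 0.9813 -0.318   0.9948]
```

View pics/wrist2.png

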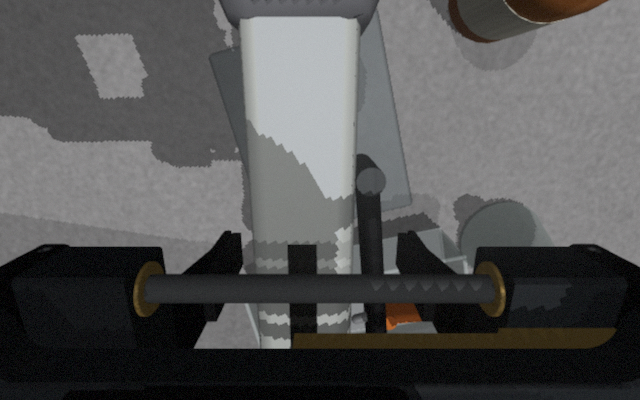

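The jaws straddle the body with clearance. The lever (orange, around (405,318)) is just ahead of the right finger. Next I'll sweep forward 34 mm to fold it.

Call:
jog_arm(motion=[5, 0, 0, 0, 0, 0, 10, 0, 0, 0, 0, 0, 14, 0, 0, 0, 0, 0, 18, 0, 0, 0, 0, 0, 22, 0, 0, 0, 0, 0, 26, 0, 0, 0, 0, 0, 30, 0, 0, 0, 0, 0, 34, 0, 0, 0, 0, 0, 34, 0, 0, 0, 0, 0])

```text
time_s: 4.0
position: [0.4708, -0.0225, 0.1686]
tcp_rot: [[-0.456, 0.001, 0.89], [-0.89, -0.001, -0.456], [0.0, -1.0, 0.001]]
force: [3.3, 1.0, -0.0]
opening: 0.998
```

Run:
```python
from h import *
s=bot.read_state();R=np.array(s["tcp_rot"]);print(s["time_s"],s["position"],"tool force",R.T@s["force"])
p,d=bot.capture("wrist");np.savez("wrist3.npz",p=p,d=d,T=wpose(s));cv2.imwrite("pics/wrist3.png",p[:,:,::-1])
p,d=bot.capture("scene");cv2.imwrite("pics/scene3.png",cv2.resize(p[60:240,140:380,::-1],None,fx=3.2,fy=3.2,interpolation=2))
p,d=bot.capture("top");cv2.imwrite("pics/top3.png",cv2.resize(p[180:330,260:490,::-1],None,fx=3.4,fy=3.4,interpolation=2))
```

```text
4.0 [ 0.4708 -0.0225  0.1686] tool force [-2.3471  0.0077  2.4661]
```

View pics/wrist3.png

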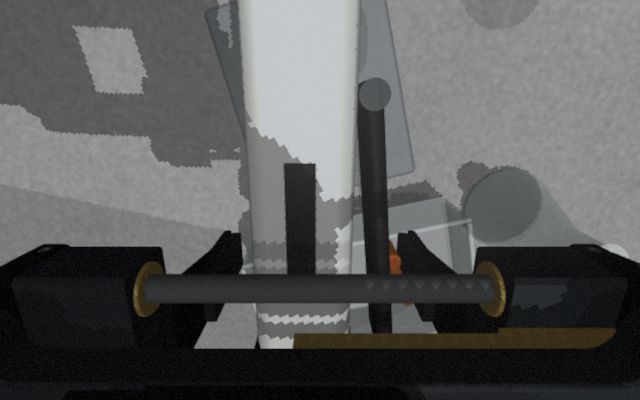

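View pics/scene3.png

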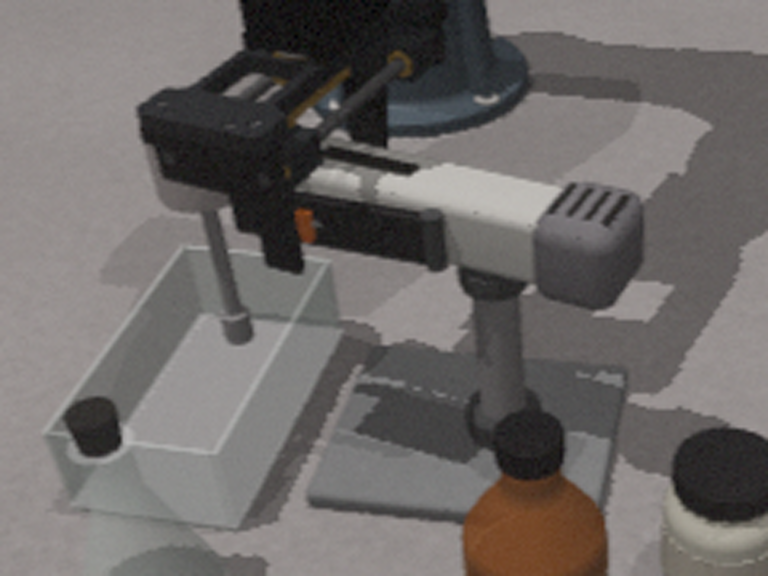

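The lever is folded forward and held behind the right finger, and the heading is unchanged. I'll bring the bare-flank finger in while keeping the lever finger in place.

Call:
jog_arm(motion=[0, 0, 1, 0, 0, 0, 0, 0, 2, 0, 0, 0], gripper=0.955)

```text
time_s: 4.4
position: [0.4727, -0.023, 0.1686]
tcp_rot: [[-0.455, 0.0, 0.89], [-0.89, -0.0, -0.455], [0.0, -1.0, 0.001]]
force: [3.0, 0.4, 0.5]
opening: 0.963
```

Call:
jog_arm(motion=[0, 0, 1, 0, 0, 0, 0, 0, 2, 0, 0, 0], gripper=0.91)

```text
time_s: 4.65
position: [0.4743, -0.0237, 0.1686]
tcp_rot: [[-0.455, 0.0, 0.89], [-0.89, -0.0, -0.455], [-0.0, -1.0, 0.0]]
force: [2.5, 0.1, 0.8]
opening: 0.913
```

Run:
```python
from h import *
s=bot.read_state();R=np.array(s["tcp_rot"]);print(s["time_s"],s["position"],"tool force",R.T@s["force"],s["opening"])
p,d=bot.capture("wrist");np.savez("wrist4.npz",p=p,d=d,T=wpose(s));cv2.imwrite("pics/wrist4.png",p[:,:,::-1])
```

```text
4.65 [ 0.4743 -0.0237  0.1686] tool force [-1.2394 -0.7801  2.1827] 0.9134384453222677
```

View pics/wrist4.png

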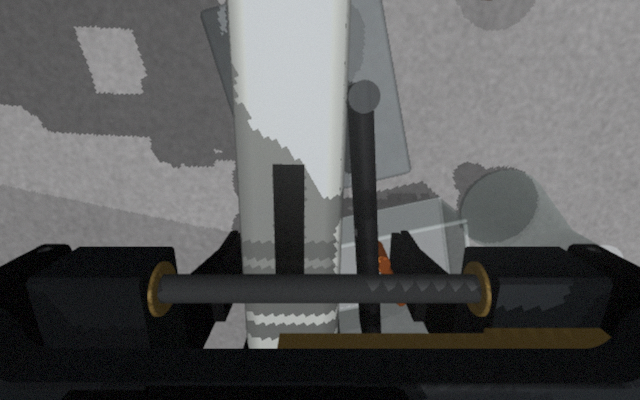

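Call:
jog_arm(motion=[0, 0, 1, 0, 0, 0, 0, 0, 2, 0, 0, 0], gripper=0.87)

```text
time_s: 4.95
position: [0.4759, -0.0245, 0.1686]
tcp_rot: [[-0.455, -0.0, 0.89], [-0.89, 0.0, -0.455], [-0.0, -1.0, -0.0]]
force: [2.8, 0.2, 1.6]
opening: 0.876
```

Call:
jog_arm(motion=[0, 0, 1, 0, 0, 0, 0, 0, 1.5, 0, 0, 0], gripper=0.835)

```text
time_s: 5.2
position: [0.4754, -0.0243, 0.1683]
tcp_rot: [[-0.456, -0.004, 0.89], [-0.89, 0.002, -0.456], [0.0, -1.0, -0.005]]
force: [-2.2, 2.9, 5.2]
opening: 0.841
```

Run:
```python
from h import *
s=bot.read_state();R=np.array(s["tcp_rot"]);print(s["time_s"],s["position"],"tool force",R.T@s["force"],s["opening"])
p,d=bot.capture("wrist");np.savez("wrist5.npz",p=p,d=d,T=wpose(s));cv2.imwrite("pics/wrist5.png",p[:,:,::-1])
```

```text
5.2 [ 0.4754 -0.0243  0.1683] tool force [-1.6345 -5.2253 -3.2992] 0.8407953013169203
```

View pics/wrist5.png

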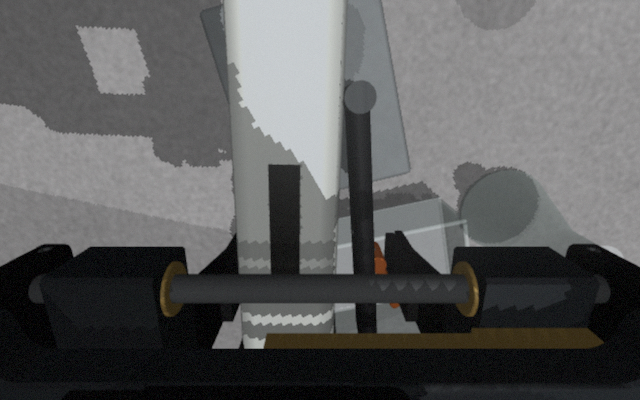

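The bare-flank finger has made contact: the net z force flipped to −3.3 N. I'll squeeze in small steps, letting the tool follow the paddle inward.

Call:
jog_arm(motion=[0, 0, -1, 0, 0, 0, 0, 0, -2, 0, 0, 0], gripper=0.805)

```text
time_s: 5.5
position: [0.4748, -0.0242, 0.1684]
tcp_rot: [[-0.455, -0.001, 0.89], [-0.89, 0.0, -0.455], [0.0, -1.0, -0.001]]
force: [-0.7, 1.3, 3.3]
opening: 0.807
```

Call:
jog_arm(motion=[0, 0, -1, 0, 0, 0, 0, 0, -1.5, 0, 0, 0], gripper=0.77)

```text
time_s: 5.75
position: [0.474, -0.0239, 0.1685]
tcp_rot: [[-0.456, -0.0, 0.89], [-0.89, -0.0, -0.456], [0.0, -1.0, -0.0]]
force: [-1.4, -0.6, 2.0]
opening: 0.777
```

Run:
```python
from h import *
s=bot.read_state();R=np.array(s["tcp_rot"]);print(s["time_s"],s["position"],"tool force",R.T@s["force"],s["opening"])
p,d=bot.capture("wrist");np.savez("wrist6.npz",p=p,d=d,T=wpose(s));cv2.imwrite("pics/wrist6.png",p[:,:,::-1])
```

```text
5.75 [ 0.474  -0.0239  0.1685] tool force [ 1.222  -1.9623 -0.9737] 0.7768698981977638
```

View pics/wrist6.png

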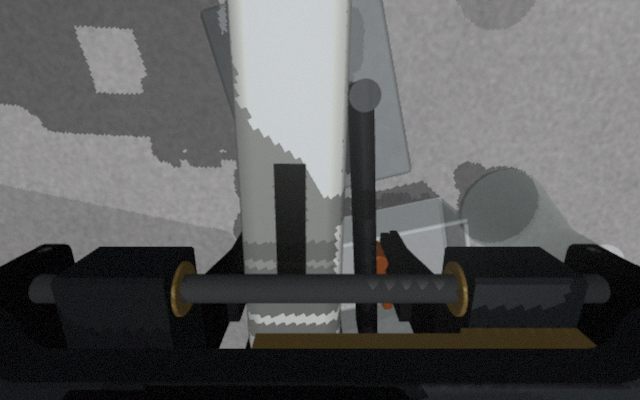

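Call:
jog_arm(motion=[0, 0, -1, 0, 0, 0, 0, 0, -1.5, 0, 0, 0], gripper=0.735)

```text
time_s: 6.05
position: [0.4729, -0.0234, 0.1685]
tcp_rot: [[-0.455, 0.0, 0.89], [-0.89, -0.001, -0.455], [0.001, -1.0, 0.001]]
force: [-0.9, -2.0, 2.0]
opening: 0.742
```

Call:
jog_arm(motion=[0, 0, -1, 0, 0, 0, 0, 0, -1, 0, 0, 0], gripper=0.69)

```text
time_s: 6.3
position: [0.4717, -0.0228, 0.1685]
tcp_rot: [[-0.455, -0.001, 0.89], [-0.89, -0.001, -0.455], [0.001, -1.0, -0.0]]
force: [-1.5, -4.0, 2.1]
opening: 0.702
```

Run:
```python
from h import *
s=bot.read_state();R=np.array(s["tcp_rot"]);print(s["time_s"],s["position"],"tool force",R.T@s["force"],s["opening"])
```

```text
6.3 [ 0.4717 -0.0228  0.1685] tool force [ 4.2499 -2.1349  0.499 ] 0.7023679465535604
```

Call:
jog_arm(motion=[0, 0, 0, 0, 0, 0, 0, 0, 0, 0, 0, 0, 0, 0, 0, 0, 0, 0, 0, 0, 0, 0, 0, 0], gripper=0.55)

```text
time_s: 6.8
position: [0.4715, -0.0228, 0.1685]
tcp_rot: [[-0.455, -0.001, 0.891], [-0.891, -0.001, -0.455], [0.001, -1.0, -0.001]]
force: [-3.3, -4.5, 2.9]
opening: 0.681
```

Run:
```python
from h import *
s=bot.read_state();R=np.array(s["tcp_rot"]);print(s["time_s"],s["position"],"tool force",R.T@s["force"],s["opening"])
p,d=bot.capture("wrist");np.savez("wrist7.npz",p=p,d=d,T=wpose(s));cv2.imwrite("pics/wrist7.png",p[:,:,::-1])
p,d=bot.capture("top");cv2.imwrite("pics/top7.png",cv2.resize(p[180:330,260:490,::-1],None,fx=3.4,fy=3.4,interpolation=2))
```

```text
6.8 [ 0.4715 -0.0228  0.1685] tool force [ 5.5263 -2.9254 -0.8585] 0.6805413305210923
```

View pics/wrist7.png

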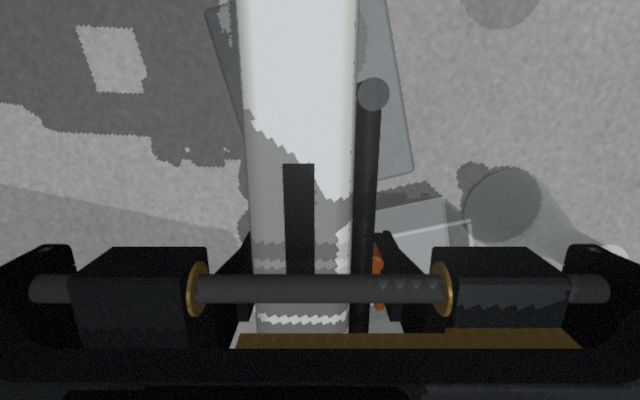

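View pics/top7.png

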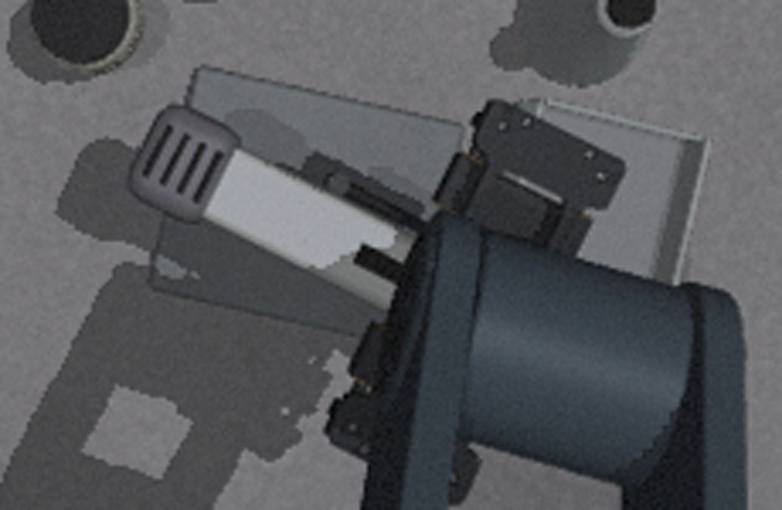

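The paddle now lies parallel to the body and the jaws have stalled at 0.681, about 59 mm. I'll hold for two seconds.

Call:
jog_arm(motion=[0, 0, 0, 0, 0, 0, 0, 0, 0, 0, 0, 0, 0, 0, 0, 0, 0, 0, 0, 0, 0, 0, 0, 0, 0, 0, 0, 0, 0, 0, 0, 0, 0, 0, 0, 0, 0, 0, 0, 0, 0, 0, 0, 0, 0, 0, 0, 0, 0, 0, 0, 0, 0, 0, 0, 0, 0, 0, 0, 0, 0, 0, 0, 0, 0, 0, 0, 0, 0, 0, 0, 0, 0, 0, 0, 0, 0, 0, 0, 0, 0, 0, 0, 0, 0, 0, 0, 0, 0, 0, 0, 0, 0, 0, 0, 0])

```text
time_s: 8.9
position: [0.4715, -0.0228, 0.1685]
tcp_rot: [[-0.455, -0.001, 0.891], [-0.891, -0.001, -0.455], [0.001, -1.0, -0.001]]
force: [-3.7, -5.0, 3.5]
opening: 0.68
```

Run:
```python
from h import *
s=bot.read_state();R=np.array(s["tcp_rot"]);T=wpose(s);P=np.array(s["position"])
print(s["time_s"],s["position"],"tool force",R.T@s["force"],s["opening"])
p,d=bot.capture("wrist");np.savez("wrist8.npz",p=p,d=d,T=T);cv2.imwrite("pics/wrist8.png",p[:,:,::-1])
W=cloud("wrist",d,T); t=(W-P)@R
hsv=cv2.cvtColor(p,cv2.COLOR_RGB2HSV)
for nm in ["wrist3.npz","wrist8.npz"]:
    f=np.load(nm); v_=cv2.cvtColor(f["p"],cv2.COLOR_RGB2HSV)[...,2]; T=f["T"]; H=np.linalg.inv(bot.get_calibration("wrist")["hand_eye"]); TT=T@H
    Wz=cloud("wrist",f["d"],T)[...,2]
    for v in (125,150,175,200,225):
        k=np.arange(345,410); dk=k[(v_[v,k]<70)&(Wz[v,k]>.16)]
        bz=np.arange(240,365); b=bz[(Wz[v,bz]>.186)&(Wz[v,bz]<.195)]
        q=lambda u,z:((ray("wrist",u,v,z,T)-TT[:3,3])@TT[:3,:3])[[0,2]]*1e3
        if len(dk) and len(b): print(nm,v,dk.min(),dk.max(),"outer",q(dk.max()+.5,.184),"flank",q(b.min()-.5,.19))
```

```text
8.9 [ 0.4715 -0.0228  0.1685] tool force [ 6.1083 -3.4743 -1.063 ] 0.6804465488955148
wrist3.npz 125 358 383 outer [-71.2158  24.7315] flank [-71.6854 -27.633 ]
wrist3.npz 150 359 384 outer [-61.5361  25.699 ] flank [-62.4758 -27.5123]
wrist3.npz 175 361 385 outer [-51.4006  26.712 ] flank [-52.8328 -27.3859]
wrist3.npz 200 363 386 outer [-40.7763  27.7739] flank [-42.7253 -27.6478]
wrist3.npz 225 364 387 outer [-29.627   28.8882] flank [-32.1184 -27.5185]
wrist8.npz 125 356 379 outer [-71.2339  23.1405] flank [-71.6971 -27.9649]
wrist8.npz 150 355 378 outer [-61.5717  23.2818] flank [-62.4987 -27.8541]
wrist8.npz 175 354 376 outer [-51.4539  23.0255] flank [-52.8664 -28.123 ]
wrist8.npz 200 352 375 outer [-40.8472  23.1708] flank [-42.7688 -28.0107]
wrist8.npz 225 352 373 outer [-29.7155  22.899 ] flank [-32.1712 -27.8928]
```

The image confirms the paddle turned about 0.10 rad (outer-edge slope went from 0.098 to −0.004), and it has been home for over 2.3 s. I'll release, back out behind the lever, then go up.

Call:
jog_arm(motion=[0, 0, 0, 0, 0, 0, 0, 0, 0, 0, 0, 0, 0, 0, 0, 0, 0, 0, 0, 0, 0, 0, 0, 0, 0, 0, 0, 0, 0, 0, 0, 0, 0, 0, 0, 0], gripper=1.0)

```text
time_s: 9.7
position: [0.4719, -0.0222, 0.1686]
tcp_rot: [[-0.455, 0.0, 0.89], [-0.89, 0.0, -0.455], [-0.0, -1.0, 0.0]]
force: [3.1, 1.5, -0.1]
opening: 1.0
```

Call:
jog_arm(motion=[-4, 0, 0, 0, 0, 0, -8, 0, 0, 0, 0, 0, -12, 0, 0, 0, 0, 0, -16, 0, 0, 0, 0, 0, -20, 0, 0, 0, 0, 0, -25, 0, 0, 0, 0, 0, -30, 0, 0, 0, 0, 0, -36, 0, 0, 0, 0, 0, -36, 0, 0, 0, 0, 0])

```text
time_s: 10.82
position: [0.4883, 0.0099, 0.1685]
tcp_rot: [[-0.455, -0.0, 0.891], [-0.891, 0.0, -0.455], [0.0, -1.0, -0.0]]
force: [0.3, -0.1, 0.9]
opening: 0.999
```

Run:
```python
from h import *
s=bot.read_state();R=np.array(s["tcp_rot"]);T=wpose(s)
print(s["time_s"],s["position"],"tool force",R.T@s["force"],s["opening"])
p,d=bot.capture("wrist");cv2.imwrite("pics/wrist9.png",p[:,:,::-1])
```

```text
10.825 [0.4883 0.0099 0.1685] tool force [-0.0653 -0.887   0.2735] 0.9985134495842141
```

View pics/wrist9.png

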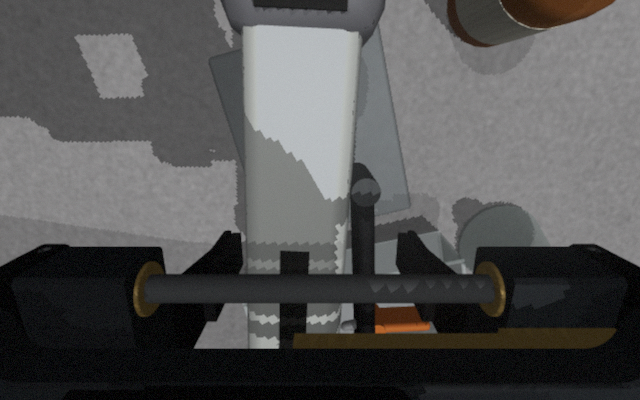

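The lever is back out at (375–430, 320). I'll lift clear and retreat.

Call:
jog_arm(motion=[0, -30, 0, 0, 0, 0, 0, -75, 0, 0, 0, 0, 0, -125, 0, 0, 0, 0, 0, -145, 0, 0, 0, 0, 0, -145, 0, 0, 0, 0])

```text
time_s: 11.5
position: [0.4891, 0.0092, 0.3151]
tcp_rot: [[-0.455, 0.004, 0.89], [-0.89, -0.001, -0.455], [-0.001, -1.0, 0.004]]
force: [0.4, 0.1, -0.2]
opening: 1.0
```

Run:
```python
from h import *
s=bot.read_state();R=np.array(s["tcp_rot"]);P=np.array(s["position"]);T=wpose(s)
print(s["time_s"],s["position"],s["force"],s["opening"])
p,d=bot.capture("wrist");cv2.imwrite("pics/wrist10.png",p[:,:,::-1])
v_=cv2.cvtColor(p,cv2.COLOR_RGB2HSV)[...,2];Wz=cloud("wrist",d,T)[...,2]
q=lambda u,v,z:((ray("wrist",u,v,z,T)-P)@R)[[0,2]]*1e3
pts=[]
for v in range(160,262,6):
    k=np.arange(325,375); dk=k[(v_[v,k]<70)&(Wz[v,k]>.16)&(Wz[v,k]<.187)]
    b=np.arange(260,345);b=b[(Wz[v,b]>.187)&(Wz[v,b]<.194)]
    if len(dk) and len(b): pts.append(np.r_[q(dk.min()-.5,v,.184),q(b.min()-.5,v,.19)])
pts=np.array(pts);print("paddle slope",np.polyfit(pts[:,0],pts[:,1],1),"flank slope",np.polyfit(pts[:,2],pts[:,3],1),len(pts))
p,d=bot.capture("top");cv2.imwrite("pics/top10.png",p[:,:,::-1])
p0=np.load("top0.npz")["p"]
df=cv2.absdiff(p,p0).max(2);cv2.imwrite("pics/diff.png",np.hstack([df[100:330,250:480]]) )
```

```text
11.5 [0.4891 0.0092 0.3151] [ 0.4491  0.0802 -0.2133] 1.0004289470804033
paddle slope [ 0.0135 14.5736] flank slope [ -0.045  -32.9669] 17
```

View pics/wrist10.png

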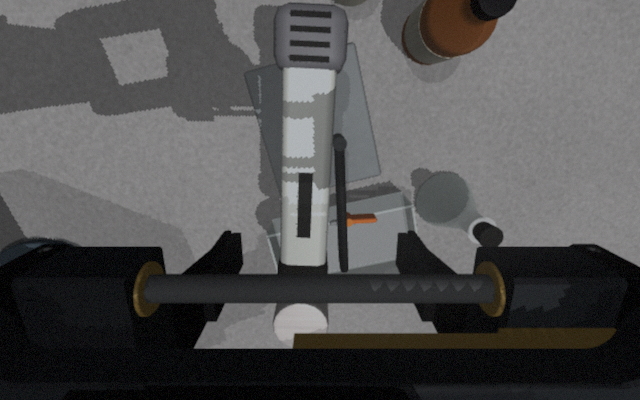

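View pics/top10.png

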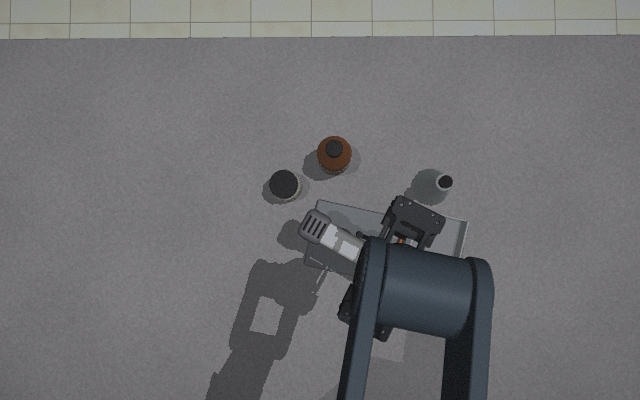

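Call:
jog_arm(motion=[40, 0, 0, 0, 0, 0, 85, 0, 0, 0, 0, 0, 130, 0, 0, 0, 0, 0, 175, 0, 0, 0, 0, 0, 220, 0, 0, 0, 0, 0, 265, 0, 0, 0, 0, 0, 310, 0, 0, 0, 0, 0, 355, 0, 0, 0, 0, 0, 400, 0, 0, 0, 0, 0, 445, 0, 0, 0, 0, 0, 480, 0, 0, 0, 0, 0, 500, 0, 0, 0, 0, 0, 500, 0, 0, 0, 0, 0, 500, 0, 0, 0, 0, 0])

```text
time_s: 13.35
position: [0.261, -0.4341, 0.3129]
tcp_rot: [[-0.455, -0.0, 0.891], [-0.891, 0.002, -0.455], [-0.002, -1.0, -0.001]]
force: [0.4, -0.9, 0.2]
opening: 1.004
```

Run:
```python
from h import *
s=bot.read_state();print(s["time_s"],s["position"],s["force"],s["qvel"])
p,d=bot.capture("top");p0=np.load("top0.npz")["p"]
a=[cv2.resize(x[130:330,260:490,::-1],None,fx=1.7*1.0,fy=1.7,interpolation=2) for x in (p0,p)]
cv2.imwrite("pics/cmp11.png",np.hstack(a)); np.savez("top11.npz",p=p,d=d)
cv2.imwrite("pics/z11.png",cv2.resize(p[180:330,260:490,::-1],None,fx=3.4,fy=3.4,interpolation=2))
g0,g1=[cv2.cvtColor(x,cv2.COLOR_RGB2GRAY).astype(np.float32) for x in (p0,p)]
for n,(u,v,w,h) in dict(bottle=(312,130,45,45),jar=(266,166,40,40),flask=(426,166,40,40),dish=(425,205,45,45),base=(318,196,60,12)).items():
    print(n,cv2.phaseCorrelate(g0[v:v+h,u:u+w],g1[v:v+h,u:u+w]))
# dark paddle line + body line, before/after
for nm,pp in (("before",p0),("after",p)):
    hsv=cv2.cvtColor(pp,cv2.COLOR_RGB2HSV)
    o=(hsv[...,0]<18)&(hsv[...,1]>140);o[:,:380]=0;o[:,425:]=0;o[:200]=0;o[270:]=0
    vv,uu=np.nonzero(o);L=cv2.fitLine(np.c_[uu,vv].astype(np.float32),2,0,.01,.01).ravel()
    k=(hsv[...,2]<50);k[:,:350]=0;k[:,430:]=0;k[:220]=0;k[275:]=0
    n,l,st,ce=cv2.connectedComponentsWithStats(k.astype(np.uint8),connectivity=8)
    res=[]
    for i in range(1,n):
        if st[i,4]>40:
            y,x=np.nonzero(l==i);F=cv2.fitLine(np.c_[x,y].astype(np.float32),2,0,.01,.01).ravel();res.append((st[i].tolist(),np.degrees(np.arctan2(F[1],F[0]))))
    print(nm,"lever ang",np.degrees(np.arctan2(L[1],L[0]))%180,len(uu),res)
```

```text
13.35 [ 0.261  -0.4341  0.3129] [ 0.4485 -0.8809  0.2062] [ 0.5502 -0.6587 -0.0716 -0.093  -0.0724 -0.1352]
bottle ((0.48245303630437775, 0.5668454557783811), 1.012122810976005)
jar ((0.025100755115619933, -0.025396927199654584), 0.981682618111372)
flask ((-0.026739446433605707, -0.0023824248871164855), 1.024201951622963)
dish ((0.4662363627574031, 0.4779075809509692), 0.9810157620465314)
base ((0.1582267732708864, -0.05021484691958289), 1.070451761616601)
before lever ang 111.25255 50 [([362, 233, 60, 27, 270], np.float32(21.092915)), ([364, 252, 31, 19, 177], np.float32(27.66779)), ([410, 264, 16, 11, 112], np.float32(12.933673))]
after lever ang 113.68956 50 [([362, 234, 59, 29, 267], np.float32(23.577778)), ([364, 253, 30, 20, 177], np.float32(29.606897)), ([410, 267, 14, 8, 59], np.float32(17.182446))]
```

View pics/z11.png

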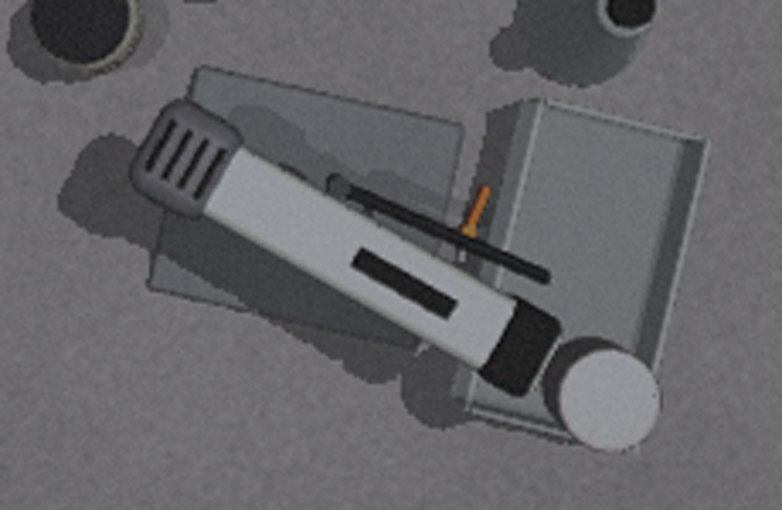

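The paddle (+2.5°), body strip (+1.9°) and lever (+2.4°) have all turned together. That is about 2° of swivel, with paddle and lock back in their starting positions relative to the body. The objects have not moved, so I'm handing in.

```bash
python3 -c "
from rig import bot
print(bot.hand_in(), bot.read_state()['time_s'])"
```

```text
the job is handed in; nothing more can be done
the job is handed in; nothing more can be done
```

The dry test burst is done and handed in, at about 13.4 s on the robot's clock. I got no verdict back.

**What I did:** With the open jaws straddling the stirrer, I swept the lock lever forward with one finger. The other finger then came up to the bare flank, and the two squeezed the folded lever, paddle and body together. I held that for more than 2 s, opened, backed out behind the lever, lifted clear and moved away.

**What the last checks showed:**
- **Squeeze:** in the wrist images the paddle turned about 0.10 rad and lay parallel to the body. The jaws stalled steadily at about 59 mm, a little under the 61–63 mm I expected. The grip force is fixed at 30 N by the interface. I had no direct reading of finger force, and the wrist force I read stayed under about 8 N.
- **Release:** the lever stands out again. Between the first and last top views, paddle, lever and body all turned by about the same angle, within roughly 0.01 rad. A paddle-slope reading taken just after lifting off disagreed (about 0.06 rad to the body, against 0.10 when released). I put that down to poor edge detection and relied on the top view.
- **Dish, bottle, flask and jar:** image shifts were 0.7 px or less, about 1.5 mm. The robot is well clear of everything.
- **Swivel:** the stirrer ended up turned about 2° from its first heading. This isn't one of the judged items, but it did move.

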